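# Hold the sugar dispenser's gate half open over its catch tray

## Task

The sugar dispenser is due to be brushed out, and I need a second pair of hands. First pull its catch tray out of the base by the bar handle, all the way to its stop, so that it lies under the spout; only then slide the sprung gate under the hopper half open by its black knob, and finish while still holding it there against the spring: do not let go. Leave the tray out and the other things on the table as they are.

Things in the scene. Friction and masses are not known exactly. Their poses are not given: they have to be found in the camera images.
- dispenser: steel bench-top sugar dispenser, fixed to the table. Origin: centre of its base's underside; x to its rear, y to its left seen from the robot, z up; the front (-x) looks roughly at the robot. Base 220 deep (x), 360 wide (y), 100 mm high: the catch tray slides out of its front. On it a column (80 wide, 50 deep, to z 290 mm, at x -40, y +60) carries the hopper in front of the base.
- hopper_throat (a point): axis of the hopper's throat, just above the gate, at x -165, y +60, z 170 mm in the dispenser's frame. The open round hopper, 150 mm across at its widest, rises from here to z 320 mm. Below: the gate's frame with rails and spring tubes (62 mm either way in x; 48 mm to the right and 116 mm to the left in y; z 152 to 171 mm) and a spout 68 mm across down to z 122 mm.
- tray (a joint): how far the catch tray is pulled out of the base (m): 0 fully in, 0.110 at its stop. It slides along the dispenser's -x, drags with about 2 N of friction, stays where it is left, and starts somewhere between 0 and 30 mm out.
- tray_handle (a point): grip point on the tray's handle, a level round steel bar 10 mm thick along the dispenser's y, 300 mm long between end posts, its axis 70 mm above the table and 35 mm in front of the tray's front panel (30 mm clear behind it; panel top at 94 mm). The point is at y -115 mm, 35 mm from the right-hand post, on the side clear of the hopper. Moves with the tray.
- gate (a joint): how far the slide gate is open (m): 0 closed (start), 0.060 fully open at its end stop, 0.030 half open: its straight inner edge then crosses the middle of the throat, and the line scored on its tongue nearest the knob is at the outer edge of the bridge. Opens along the dispenser's +y, away from the hopper. Springs pull it shut: 3.6 N at the start, 7.2 N at half, 10.8 N fully open.
- gate_knob (a point): grip point on the axis of the gate's upright black round knob, 22 mm in diameter, 50 mm high, at the outer end of the gate's 30 mm wide, 4 mm thick steel tongue. The point is 195 mm above the table, the knob's foot at 162, its top at 212 mm. Closed it stands at x -165, y +225 mm in the dispenser's frame, 40 mm outside a low crossbar (top at z 166 mm) on the tongue. Moves with the gate.
- gingerbread0: pig-shaped brown gingerbread, about 80 x 60 x 10 mm, on a small fixed wooden board (220 x 260 x 14 mm) left of the dispenser; origin under its body. Leave alone.
- gingerbread1: another one like it. Leave alone.
- gingerbread2: a third one like it. Leave alone.
- hopper_lid: the hopper's round steel lid, 152 mm across, 44 mm high with its knob, lying on the table right of the dispenser; origin under its centre. Leave alone.
- pastry_brush: flat wooden pastry brush, 200 mm long, 40 mm wide, 12 mm thick, lying front to back on the left of the dispenser's base; origin under it, 110 mm from the handle's end. Leave alone.
- sugar_tin: aluminium tin, 56 mm across, 75 mm high, standing right of the column on the dispenser's base; origin under its centre. Leave alone.

How it is judged:
By the outcome, as a careful person would: the job done as asked, in the order asked, and still so for the second after the job is handed in, while the arm keeps its last pose, push and grip.
It also fails if it takes over 58 s, if anything falls off the work surface, if the arm or the gripper's body presses on something with over 40 N, if the wrist force passes 120 N, or if a joint passes its speed limit or range.

## Robot

A 6-joint arm with a two-finger parallel gripper is mounted at the origin on the work surface. World frame = base frame: x ahead of the robot, y to its left, z up, the work surface at z = 0. Lengths are in m, angles in rad, forces in N, time in s.
With the tool pointing down it reaches from about 0.3 to 0.775 m from the base axis. Payload 14.6 kg.
Tool frame: the origin (TCP) lies at the very end of the fingers, on their centre line; the grasp point (between the pads) lies 19 mm behind it; z points along the fingers, y is the line along which they close (so a half turn about z gives the same grasp; the last joint's range is limited). The gripper opens to 94 mm and grips with 3 to 60 N. Pads are 16 mm wide; open, the fingers measure 119 mm over their backs; the gripper's body (75 mm by 177 mm) begins 78 mm behind the grasp point.
Start: joints at [-1.257, 0.3, 1.521, -0, 1.321, -0.067], TCP at [0.204, -0.511, 0.205] pointing down, gripper open.
Joint ranges: [-3.03, 3.03], [-0.79, 2.21], [0.23, 2.52], [-1.04, 4.18], [0, 3.07], [-2.55, 2.55]. Speed limits (rad/s): [2.22, 2.22, 2.57, 3.14, 3.14, 3.14].

## Interface

Orientations are given as [roll, pitch, yaw] about the fixed x, y, z axes, in that order (R = Rz(yaw) Ry(pitch) Rx(roll)).
In Python, from station import ctrl, cams gives the robot as it stands. The module is installed in compiled form; this text tells all that it offers.
- The arm moves only by the tool arm_command, never from a script. Its argument "plan" is a list that holds one entry, the list of rows, each a list of 7 numbers: the shift along the tool's x, y, z in normalised numbers (1 is 600 mm), then the turn, a rotation vector about the tool's x, y, z in fractions of the full range, 1 being 360 degrees, then the closure, from -1 (fully open) to 1 (shut). A call has 1 to 12 rows; each row is the pose to reach, as a shift and turn from the pose commanded when the call began, along the tool's axes at that moment; what a row does not reach only later rows make up. A row lasts 1/10 s, in which the tool goes at most 50 mm and 8.59 degrees, less where a joint would pass 70% of its speed; a pose out of reach is approached as far as the arm can. Shift and turn numbers lie between -1 and 1, and a call with a number outside is refused. A call with a gripper value outside its range is refused whole. The fingers move at their own pace and stop on an object; "squeeze" is the grip in N (left out, the last holds). Time passes only in rows, so rows that repeat a pose let the fingers close. It gives the time, the measured TCP pose, the force, the opening and the grip force at its end, in the units of the state.
- ctrl.get_obs(): the state, without advancing time (a new reading comes with each control period).
- cams.camera(name): name is "side" or "top" or "wrist"; returns (picture, depth): 384x512x3 uint8, blue, green, red; 384x512 float32, m along the optical axis (not along the pixel's ray), 0 where there is no reading.
- cams.camera_info(name): a dict with "fx", "fy", "cx", "cy" (pixels), "world_to_cam" (4x4, takes a point from world to camera coordinates). Camera axes: x right, y down, z forward; pixel columns grow to the right and rows downward; lengths in m; the calibration is good to about 2 mm. A picture is of the moment at which its call begins: read the wrist's pose just before it. camera_info takes no time and is no camera call; for the wrist camera it gives the pose at the moment of the call.
- ctrl.hand_in(): hands the job in; it is judged then, once.
The state is a dict: "time_s": time; "qpos": joint angles; "joint_vel": joint speeds; "tau": joint torques, N m; "ee_pos": TCP position; "eef_rot": TCP orientation; "force": force on the tool from outside, world axes, zero at the start; "moment": the same for the moment, N m; "grip_width": finger opening in m; "grip_force": force on a finger pad.
Only numpy, scipy, OpenCV 4.12 (cv2) and the standard library are available. Lean on these libraries where they do the work, as an engineer would, in place of code of your own. Each camera call takes 0.05 s, during which the arm holds its last target. There are 200 camera calls.

## Working session

There is one attempt and no reset: what is moved stays moved. The work goes in short steps, Python scripts to look and compute and a tool call to move; the robot and the scene stay as the last step left them, time stands still between calls to the robot, and variables do not carry over. Pictures are saved under pics/ and viewed, at most 10 in all, crops included, and the job is handed in when it is done.

Besides the shell and the picture viewer there is one more tool, called after "Emit:" by a JSON object that holds its "method" and its "body", one argument or row to a line. arm_command: Moves the arm, as the interface text tells. Its arguments: {"type":"object","properties":{"plan":{"type":"array"},"squeeze":{"type":"number"}},"required":["plan"]}

```bash
mkdir -p pics; cat > h.py <<'E'
import numpy as np, cv2
from station import ctrl, cams
def shot(n):
    i=cams.camera_info(n); p,d=cams.camera(n); return p,d,i
def pts(d,i):
    v,u=np.mgrid[:d.shape[0],:d.shape[1]]
    c=np.stack([(u-i["cx"])/i["fx"]*d,(v-i["cy"])/i["fy"]*d,d],-1)
    T=np.linalg.inv(np.array(i["world_to_cam"])); return c@T[:3,:3].T+T[:3,3]
def proj(i,P):
    c=np.array(i["world_to_cam"])@np.append(P,1); return np.array([i["fx"]*c[0]/c[2]+i["cx"],i["fy"]*c[1]/c[2]+i["cy"]])
E
python3 - <<'E'
from h import *
o=ctrl.get_obs();print({k:np.round(v,3) for k,v in o.items()})
for n in("top","side"):
    p,d,i=shot(n); np.savez(n+"0.npz",p=p,d=d,**{k:i[k] for k in i}); cv2.imwrite(f"pics/{n}0.png",p)
    print(n,np.round(i["world_to_cam"],3).tolist(),i["fx"],i["cx"],i["cy"],(d>0).mean())
E
```

```text
{'time_s': np.float64(0.0), 'qpos': array([-1.257,  0.301,  1.522,  0.   ,  1.321, -0.067]), 'joint_vel': array([ 0.001,  0.   ,  0.001,  0.001, -0.002, -0.001]), 'tau': array([ 0.0000e+00, -5.3180e+01, -3.5274e+01,  7.1000e-02,  2.4000e-02,
       -0.0000e+00]), 'ee_pos': array([ 0.204, -0.51 ,  0.205]), 'eef_rot': array([-3.14 , -0.   ,  0.381]), 'force': array([0.158, 0.576, 0.218]), 'moment': array([-0.034,  0.031,  0.007]), 'grip_force': np.float64(0.0), 'grip_width': np.float64(0.094)}
top [[0.018, -1.0, 0.018, -0.045], [-0.996, -0.02, -0.087, 0.606], [0.087, -0.017, -0.996, 1.349], [0.0, 0.0, 0.0, 1.0]] 417.8139448043482 259.9913014516189 194.3843005822781 0.9957122802734375
side [[0.748, 0.663, 0.002, -0.418], [0.488, -0.548, -0.68, -0.204], [-0.45, 0.51, -0.733, 1.684], [0.0, 0.0, 0.0, 1.0]] 396.5156275437936 265.42793167157595 189.7646196652273 0.9963277180989584
```

View pics/top0.png

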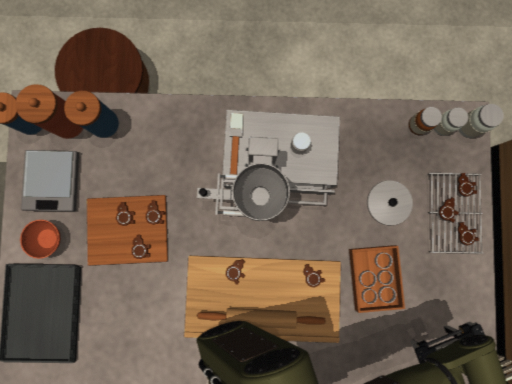

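View pics/side0.png

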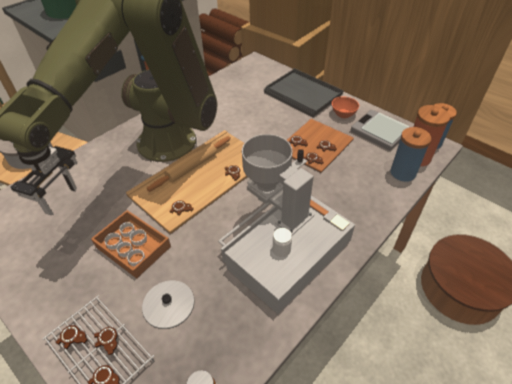

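The top view shows the base at about (225–340, 110–188), the hopper at (260,192), the black knob at (203,191) and the bar handle to the right of the hopper at about (325,205). The side view shows the hopper at (268,158) and the handle at about (250,215). Next I'll measure these from depth.

```bash
python3 - <<'E'
from h import *
f=np.load("top0.npz");i={k:f[k] for k in("fx","fy","cx","cy","world_to_cam")}
P=pts(f["d"],i);p=f["p"]
X,Y,Z=P[...,0],P[...,1],P[...,2]
reg=np.zeros(Z.shape,bool);reg[95:225,185:350]=1
m=reg&(abs(Z-.1)<.007)
m=cv2.morphologyEx(m.astype(np.uint8),cv2.MORPH_OPEN,np.ones((5,5)))>0
q=P[m][:,:2].astype(np.float32)
r=cv2.minAreaRect(q*1000);print("base",m.sum(),r,cv2.boxPoints(r).round().tolist(), np.median(Z[m]))
# hopper rim
h=reg&(Z>.3)&(Z<.335);q=P[h][:,:2].astype(np.float32);print("rim",h.sum(),cv2.minEnclosingCircle(q*1000))
k=reg&(Z>.185)&(Z<.225);k[:,215:]=0;print("knob",k.sum(),P[k].mean(0),np.median(Z[k]))
d=reg&(abs(Z-.07)<.012);d[:192]=0;d[:,:285]=0
print("handle",d.sum());print(np.c_[np.argwhere(d),P[d].round(3)][::4])
np.set_printoptions(linewidth=250)
print((Z[180:212,300:342:3]*1000).round().astype(int))
b=cv2.resize(p[85:230,180:355],None,fx=4,fy=4,interpolation=cv2.INTER_CUBIC);cv2.imwrite("pics/top0c.png",b)
E
```

```text
base 4940 ((752.4974975585938, -94.10601806640625), (360.17620849609375, 221.07879638671875), 87.66650390625) [[635.0, -270.0], [856.0, -279.0], [870.0, 81.0], [649.0, 90.0]] 0.10004661957685324
rim 290 ((589.6817626953125, -28.16383934020996), 75.0210952758789)
knob 55 [0.59528585 0.13584977 0.2093494 ] 0.2108701146021188
handle 167
[[ 1.92e+02  3.11e+02  6.14e-01 -1.96e-01  6.40e-02]
 [ 1.92e+02  3.15e+02  6.14e-01 -2.09e-01  6.80e-02]
 [ 1.92e+02  3.19e+02  6.14e-01 -2.20e-01  7.40e-02]
 [ 1.93e+02  3.23e+02  6.11e-01 -2.34e-01  7.00e-02]
 [ 1.93e+02  3.27e+02  6.12e-01 -2.48e-01  6.30e-02]
 [ 1.93e+02  3.31e+02  6.12e-01 -2.60e-01  6.50e-02]
 [ 1.94e+02  3.25e+02  6.08e-01 -2.39e-01  7.50e-02]
 [ 1.95e+02  3.25e+02  6.05e-01 -2.39e-01  7.50e-02]
 [ 1.96e+02  3.25e+02  6.02e-01 -2.40e-01  7.30e-02]
 [ 1.97e+02  3.25e+02  5.99e-01 -2.40e-01  7.30e-02]
 [ 1.99e+02  3.23e+02  5.92e-01 -2.33e-01  7.40e-02]
 [ 2.00e+02  2.89e+02  5.87e-01 -1.25e-01  7.10e-02]
 [ 2.00e+02  3.23e+02  5.89e-01 -2.34e-01  7.20e-02]
 [ 2.01e+02  2.89e+02  5.83e-01 -1.25e-01  7.40e-02]
 [ 2.01e+02  2.93e+02 
[... 3099 characters left out ...]
2   78   75   74    2    2    2   -4   -1]
 [  79   76   75   75   75   74   74   75   80    4   -4   -1   -1    3]
 [   2    4    3   69   78   77   76   77   72    0   -2    4    1    3]
 [  -1    0   -5    3    3   -2    0    3    6    3   -2   -3    3    1]
 [   0   -4   -2    1    0    2   -1    1    6    5    3   -1    3   -4]
 [   4    2   -2    3    3   -2    5    3   -3    5    1   -2   -2   -2]
 [   0    1    1    1    5   -1   -4   -1    2    0    1    7    1    5]
 [   2    4   -1   -8    1    1    1    2    4   -3    4   -1   -3   -3]
 [   6    2    0    3    7   -3   -2   -2   -4   -2   -1    2    0   -1]
 [  -2    0   -2    4    1   -5    1   -2    0   -4    3    2   -1   -3]]
```

View pics/top0c.png

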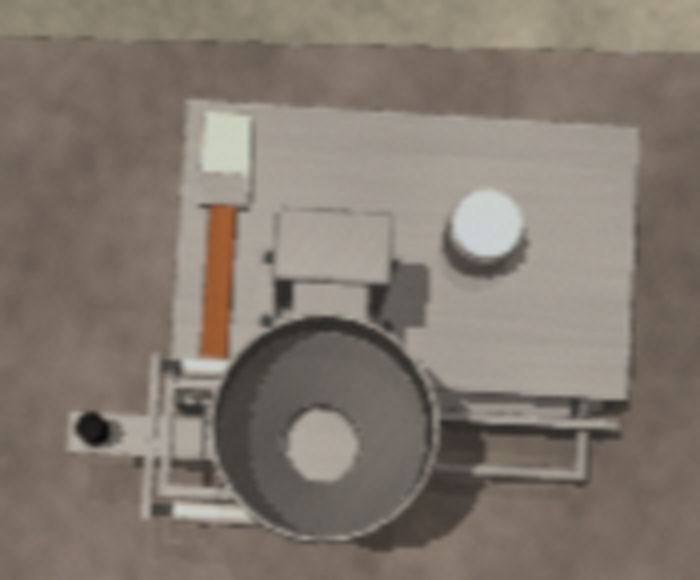

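The manual's scale: shifts go in shares of 600 mm and turns go in shares of 360 degrees. Converting my numbers, 463 mm / 600 = 0.7717, 440 mm / 600 = 0.7333, -0.58 rad / 6.2832 = -0.0923.

Emit:
{"method": "arm_command", "body": {
  "plan": [
    [[0.0667,-0.02,0,0,0,-0.0159,-1],[0.1417,-0.0417,0,0,0,-0.035,-1],[0.2167,-0.0667,0,0,0,-0.0541,-1],[0.2917,-0.09,0,0,0,-0.0732,-0.5],[0.3667,-0.1133,0,0,0,-0.0923,0],[0.4417,-0.1367,0,0,0,-0.1114,0.36],[0.5167,-0.1617,0,0,0,-0.1305,0.36],[0.5917,-0.1867,0,0,0,-0.1496,0.36],[0.6667,-0.21,0,0,0,-0.1687,0.36],[0.7333,-0.2317,0,0,0,-0.1829,0.36],[0.7717,-0.2433,0,0,0,-0.1829,0.36],[0.7717,-0.2433,0,0,0,-0.1829,0.36]]
  ],
  "squeeze": 30
}}

```text
time_s: 1.3
ee_pos: [0.5814, -0.2008, 0.2045]
eef_rot: [-3.141, -0.001, 1.533]
force: [-0.5, -0.1, -0.2]
grip_width: 0.0308
grip_force: 0.0
```

```bash
python3 - <<'E'
from h import *
o=ctrl.get_obs();print(o["time_s"],o["ee_pos"],o["eef_rot"],o["grip_width"],o["qpos"])
f=np.load("top0.npz");i={k:f[k] for k in("fx","fy","cx","cy","world_to_cam")}
P=pts(f["d"],i);m=(abs(P[...,2]-.175)<.008);m[:125]=0;m[160:]=0;m[:,:285]=0;m[:,320:]=0
print("tin",m.sum(),P[m].mean(0))
p,d,i=shot("wrist");cv2.imwrite("pics/w1.png",p)
P=pts(d,i);m=(abs(P[...,2]-.073)<.008)&(abs(P[...,1]+.2)<.03)&(P[...,0]<.6)
print(m.sum());
if m.sum(): print(P[m].mean(0), P[m].min(0),P[m].max(0))
E
```

```text
1.3 [ 0.58139336 -0.20075203  0.20449263] [-3.14055550e+00 -6.95064260e-04  1.53297196e+00] 0.030758076498746883 [-3.92145513e-01  4.47852521e-01  1.32166249e+00  2.97832329e-04
  1.37329154e+00 -3.54380127e-01]
tin 237 [ 0.75644655 -0.14917041  0.17503108]
625
[ 0.5795572  -0.19892887  0.07331492] [ 0.57414668 -0.22996894  0.06851527] [ 0.58512854 -0.17005055  0.07616984]
```

View pics/w1.png

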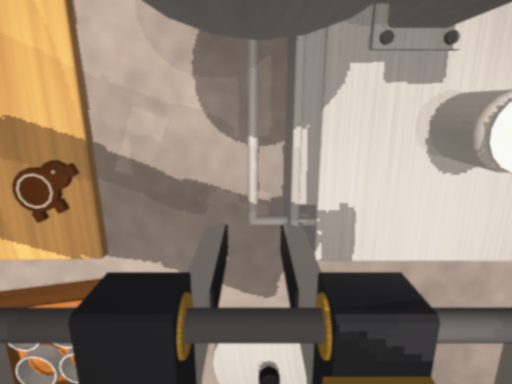

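The wrist view shows the bar at column 252, between the fingers (200–310), with its right-hand post at row 218. The tin is well clear at x 0.756. The descent can go ahead.

In the tool's units: 153 mm / 600 = 0.255, 100 mm / 600 = 0.1667.

Emit:
{"method": "arm_command", "body": {
  "plan": [
    [[0,-0.0017,0.05,0,0,0,0.36],[0,-0.0033,0.1083,0,0,0,0.36],[0,-0.0033,0.1667,0,0,0,0.36],[0,-0.0033,0.2167,0,0,0,0.36],[0,-0.0033,0.2467,0,0,0,0.36],[0,-0.0033,0.255,0,0,0,0.36],[0,-0.0033,0.255,0,0,0,0.36],[0,-0.0033,0.255,0,0,0,0.7],[0,-0.0033,0.255,0,0,0,1],[0,-0.0033,0.255,0,0,0,1],[0,-0.0033,0.255,0,0,0,1],[0,-0.0033,0.255,0,0,0,1]]
  ],
  "squeeze": 30
}}

```text
time_s: 2.55
ee_pos: [0.5785, -0.2032, 0.0535]
eef_rot: [3.14, 0.001, 1.53]
force: [0.4, -0.4, 5.8]
grip_width: 0.0091
grip_force: 30.0
```

In the tool's units: -78 mm / 600 = -0.13, -73 mm / 600 = -0.1217.

Emit:
{"method": "arm_command", "body": {
  "plan": [
    [[0,-0.0083,0,0,0,0,1],[0,-0.02,0,0,0,0,1],[0,-0.0333,0,0,0,0,1],[0,-0.0467,0,0,0,0,1],[0,-0.06,0,0,0,0,1],[0,-0.0733,0,0,0,0,1],[0,-0.0867,0,0,0,0,1],[0,-0.1,0,0,0,0,1],[0,-0.1117,0,0,0,0,1],[0,-0.1217,0,0,0,0,1],[0,-0.13,0,0,0,0,1],[0,-0.13,0,0,0,0,1]]
  ]
}}

```text
time_s: 3.75
ee_pos: [0.5, -0.2001, 0.0534]
eef_rot: [3.14, 0.001, 1.53]
force: [-2.0, -1.4, 7.8]
grip_width: 0.009
grip_force: 30.0
```

In the tool's units: -8 mm / 600 = -0.0133, -7 mm / 600 = -0.0117.

Emit:
{"method": "arm_command", "body": {
  "plan": [
    [[0,-0.0033,0,0,0,0,1],[0,-0.0067,0,0,0,0,1],[0,-0.0083,0,0,0,0,1],[0,-0.01,0,0,0,0,1],[0,-0.0117,0,0,0,0,1],[0,-0.0133,0,0,0,0,1],[0,-0.0133,0,0,0,0,1]]
  ]
}}

```text
time_s: 4.45
ee_pos: [0.4926, -0.1998, 0.0534]
eef_rot: [3.139, 0.001, 1.53]
force: [0.8, -1.6, 6.2]
grip_width: 0.0088
grip_force: 30.0
```

In the tool's units: -4 mm / 600 = -0.0067, -3 mm / 600 = -0.005.

Emit:
{"method": "arm_command", "body": {
  "plan": [
    [[0,-0.0017,0,0,0,0,1],[0,-0.0033,0,0,0,0,1],[0,-0.005,0,0,0,0,1],[0,-0.0067,0,0,0,0,1],[0,-0.0067,0,0,0,0,1]]
  ]
}}

```text
time_s: 4.95
ee_pos: [0.4886, -0.1996, 0.0534]
eef_rot: [3.139, 0.001, 1.53]
force: [1.5, -0.9, 7.7]
grip_width: 0.009
grip_force: 30.0
```

In the tool's units: -4 mm / 600 = -0.0067, -3 mm / 600 = -0.005.

Emit:
{"method": "arm_command", "body": {
  "plan": [
    [[0,-0.0017,0,0,0,0,1],[0,-0.0033,0,0,0,0,1],[0,-0.005,0,0,0,0,1],[0,-0.0067,0,0,0,0,1],[0,-0.0067,0,0,0,0,1]]
  ]
}}

```text
time_s: 5.45
ee_pos: [0.4852, -0.1995, 0.0535]
eef_rot: [3.138, 0.001, 1.53]
force: [6.3, -1.1, 4.1]
grip_width: 0.0087
grip_force: 30.0
```

In the tool's units: -3 mm / 600 = -0.005, -2 mm / 600 = -0.0033.

Emit:
{"method": "arm_command", "body": {
  "plan": [
    [[0,-0.0017,0,0,0,0,1],[0,-0.0033,0,0,0,0,1],[0,-0.005,0,0,0,0,1],[0,-0.005,0,0,0,0,1],[0,-0.005,0,0,0,0,1]]
  ]
}}

```text
time_s: 5.95
ee_pos: [0.4851, -0.1995, 0.0536]
eef_rot: [3.131, 0.002, 1.53]
force: [29.8, -1.3, -12.5]
grip_width: 0.0086
grip_force: 30.0
```

In the tool's units: -170 mm / 600 = -0.2833, -125 mm / 600 = -0.2083.

Emit:
{"method": "arm_command", "body": {
  "plan": [
    [[0,0.0017,0,0,0,0,1],[0,0.0033,0,0,0,0,1],[0,0.005,0,0,0,0,1],[0,0.005,0,0,0,0,0.4],[0,0.005,0,0,0,0,0.4],[0,0.005,0,0,0,0,0.4],[0,0.005,0,0,0,0,0.4],[0,0.005,-0.025,0,0,0,0.4],[0,0.005,-0.0667,0,0,0,0.4],[0,0.005,-0.1333,0,0,0,0.4],[0,0.005,-0.2083,0,0,0,0.4],[0,0.005,-0.2833,0,0,0,0.4]]
  ]
}}

```text
time_s: 7.15
ee_pos: [0.4836, -0.1988, 0.2241]
eef_rot: [-3.141, -0.0, 1.53]
force: [0.0, -0.1, 0.3]
grip_width: 0.0285
grip_force: 0.0
```

```bash
python3 - <<'E'
from h import *
o=ctrl.get_obs();print(o["time_s"],o["ee_pos"],o["eef_rot"],o["grip_width"])
p,d,i=shot("wrist")
P=pts(d,i);m=(abs(P[...,2]-.073)<.008)&(abs(P[...,1]+.18)<.03)&(P[...,0]<.505)&(P[...,0]>.46)
print(m.sum(), P[m].mean(0), P[m].min(0),P[m].max(0), np.linalg.inv(i["world_to_cam"])[:3,3])
E
```

```text
7.15 [ 0.48359659 -0.19882548  0.22405158] [-3.14098342e+00 -3.12731305e-04  1.52977457e+00] 0.028476953567985932
550 [ 0.48543769 -0.17873696  0.07342326] [ 0.47985069 -0.20995735  0.06862768] [ 0.491283   -0.15000457  0.07633484] [ 0.48653873 -0.12373146  0.4028042 ]
```

In the tool's units: 340 mm / 600 = 0.5667, -146 mm / 600 = -0.2433.

Emit:
{"method": "arm_command", "body": {
  "plan": [
    [[0,0,-0.075,0,0,0,0],[0,0,-0.15,0,0,0,0],[0,0,-0.2167,0,0,0,0],[0.05,0.0167,-0.2433,0,0,0,0],[0.125,0.0367,-0.2433,0,0,0,0],[0.2,0.0583,-0.2433,0,0,0,0],[0.275,0.08,-0.2433,0,0,0,0],[0.35,0.1017,-0.2433,0,0,0,0],[0.425,0.1233,-0.2433,0,0,0,0],[0.5,0.145,-0.2433,0,0,0,0],[0.5667,0.165,-0.2433,0,0,0,0],[0.5667,0.165,-0.2433,0,0,0,0]]
  ]
}}

```text
time_s: 8.4
ee_pos: [0.5974, 0.1408, 0.3666]
eef_rot: [-3.139, -0.0, 1.534]
force: [0.3, -1.1, -0.5]
grip_width: 0.047
grip_force: 0.0
```

In the tool's units: 120 mm / 600 = 0.2, 105 mm / 600 = 0.175.

Emit:
{"method": "arm_command", "body": {
  "plan": [
    [[0,0,0.05,0,0,0,0],[0,0,0.1167,0,0,0,0],[0,0,0.175,0,0,0,0],[0,0,0.2,0,0,0,0],[0,0,0.2,0,0,0,0]]
  ]
}}

```text
time_s: 8.9
ee_pos: [0.596, 0.1359, 0.2459]
eef_rot: [-3.137, 0.001, 1.529]
force: [-0.6, 1.1, -0.4]
grip_width: 0.0468
grip_force: 0.0
```

```bash
python3 - <<'E'
from h import *
o=ctrl.get_obs();print(o["time_s"],o["ee_pos"],o["eef_rot"],o["grip_width"])
p,d,i=shot("wrist");cv2.imwrite("pics/w2.png",p)
P=pts(d,i);m=(P[...,2]>.2)&(P[...,2]<.225)&(abs(P[...,1]-.137)<.03)&(abs(P[...,0]-.597)<.03)&(p.max(-1)<80)
print(m.sum(), P[m].mean(0), P[m].min(0),P[m].max(0))
m=(P[...,2]>.165)&(P[...,2]<.205)&(abs(P[...,1]-.137)<.02)&(abs(P[...,0]-.597)<.02)
print(m.sum(), P[m].min(0),P[m].max(0))
p,d,i=shot("top")
P=pts(d,i);m=(P[...,2]>.2)&(P[...,2]<.225)&(abs(P[...,1]-.137)<.03)&(abs(P[...,0]-.597)<.03)
print(m.sum())
E
```

```text
8.9 [0.59603034 0.13594541 0.24590124] [-3.13736465e+00  9.80536597e-04  1.52939384e+00] 0.04676632771652285
767 [0.59625188 0.13857273 0.21032331] [0.58610634 0.12755339 0.20002494] [0.60640859 0.14760799 0.21322975]
323 [0.58500609 0.13602313 0.16995278] [0.6068957  0.14760799 0.20486969]
0
```

View pics/w2.png

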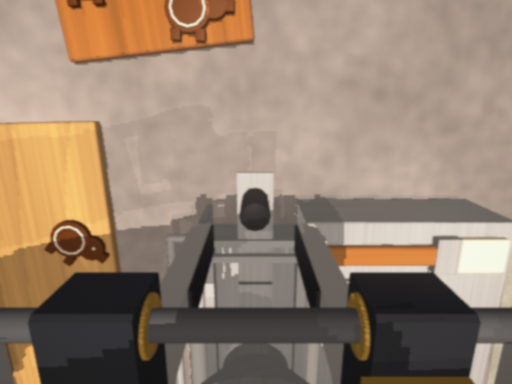

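The knob is at (255,208), centred between the fingers, and measures x 0.596, y 0.137, with its top at 0.212. I'll descend and grip it.

In the tool's units: 70 mm / 600 = 0.1167, 66 mm / 600 = 0.11.

Emit:
{"method": "arm_command", "body": {
  "plan": [
    [[0.0017,0,0.0333,0,0,0,0],[0.0017,0,0.0667,0,0,0,0],[0.0017,0,0.095,0,0,0,0],[0.0017,0,0.11,0,0,0,0],[0.0017,0,0.1167,0,0,0,0],[0.0017,0,0.1167,0,0,0,0],[0.0017,0,0.1167,0,0,0,0.5],[0.0017,0,0.1167,0,0,0,1],[0.0017,0,0.1167,0,0,0,1],[0.0017,0,0.1167,0,0,0,1],[0.0017,0,0.1167,0,0,0,1],[0.0017,0,0.1167,0,0,0,1]]
  ],
  "squeeze": 45
}}

```text
time_s: 10.2
ee_pos: [0.5965, 0.1377, 0.1788]
eef_rot: [-3.141, 0.0, 1.53]
force: [-5.4, -0.1, 3.3]
grip_width: 0.0212
grip_force: 45.0
```

```bash
python3 - <<'E'
from h import *
o=ctrl.get_obs();print(o["time_s"],o["ee_pos"],o["eef_rot"],o["force"])
for n in("top","wrist"):
    p,d,i=shot(n);np.savez(n+"3.npz",p=p,d=d,**i)
E
```

```text
10.2 [0.59653459 0.13765992 0.17879551] [-3.14066681e+00  3.45925974e-05  1.52988254e+00] [-5.35730479 -0.11968187  3.30956199]
```

In the tool's units: 30 mm / 600 = 0.05, 29 mm / 600 = 0.0483.

Emit:
{"method": "arm_command", "body": {
  "plan": [
    [[0.0033,0,0,0,0,0,1],[0.0083,0,0,0,0,0,1],[0.0133,0,0,0,0,0,1],[0.02,0,0,0,0,0,1],[0.0267,0,0,0,0,0,1],[0.0333,0,0,0,0,0,1],[0.04,0,0,0,0,0,1],[0.045,0,0,0,0,0,1],[0.0483,0,0,0,0,0,1],[0.05,0,0,0,0,0,1],[0.05,0,0,0,0,0,1],[0.05,0,0,0,0,0,1]]
  ]
}}

```text
time_s: 11.5
ee_pos: [0.5977, 0.1668, 0.1788]
eef_rot: [-3.14, 0.002, 1.529]
force: [-6.3, -6.8, 3.8]
grip_width: 0.0213
grip_force: 45.0
```

```bash
python3 - <<'E'
from h import *
o=ctrl.get_obs();print(o["time_s"],o["ee_pos"],o["eef_rot"],o["force"],o["grip_width"])
p,d,i=shot("wrist");np.savez("wrist4.npz",p=p,d=d,**i)
f=np.load("wrist3.npz")
a=np.hstack([f["p"][130:330,170:340],p[130:330,170:340]])
pt,d,i=shot("top");np.savez("top4.npz",p=pt,d=d,**i)
t=np.load("top3.npz")["p"]
b=np.hstack([t[150:230,185:340],pt[150:230,185:340]])
a=cv2.resize(a,(780,400));b=cv2.resize(b,(780,198));cv2.imwrite("pics/c4.png",np.vstack([a,b]))
E
```

```text
11.5 [0.5976986  0.16676032 0.17881102] [-3.14027373e+00  1.53718249e-03  1.52946103e+00] [-6.31817359 -6.84896853  3.78500031] 0.02126380632800508
```

View pics/c4.png

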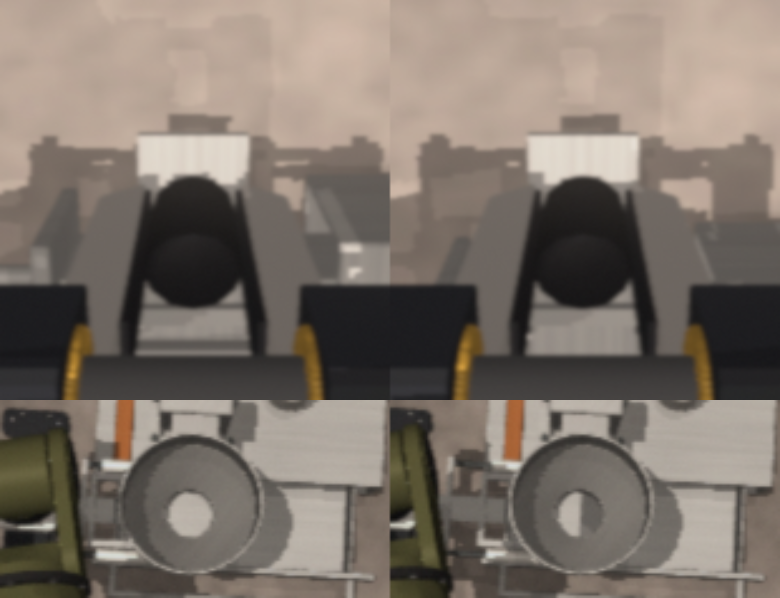

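The knob sits unchanged in the grip. The throat at lower right is split down its middle, and the tray lies under the spout. The gate is about 29 mm open, so I'll add 1 mm and check.

In the tool's units: 1 mm / 600 = 0.0017.

Emit:
{"method": "arm_command", "body": {
  "plan": [
    [[0.0017,0,0,0,0,0,1],[0.0017,0,0,0,0,0,1],[0.0017,0,0,0,0,0,1],[0.0017,0,0,0,0,0,1],[0.0017,0,0,0,0,0,1]]
  ]
}}

```text
time_s: 12.1
ee_pos: [0.5977, 0.1677, 0.1788]
eef_rot: [-3.14, 0.002, 1.529]
force: [-6.4, -5.7, 4.1]
grip_width: 0.0216
grip_force: 45.0
```

```bash
python3 - <<'E'
from h import *
o=ctrl.get_obs();print(o["time_s"],o["ee_pos"],o["force"],o["grip_width"])
p,d,i=shot("top")
t=proj(i,[.590,-.0275,.165]);print("throat px",t)
P=pts(d,i);np.set_printoptions(linewidth=220)
for r in range(int(t[1])-3,int(t[1])+5,2):
    c=slice(int(t[0])-12,int(t[0])+13);print(r,p[r,c].mean(-1).astype(int));print((P[r,c,2]*1000).astype(int))
print(c)
m=(abs(P[...,2]-.073)<.008)&(abs(P[...,1]+.18)<.03)&(P[...,0]<.505)&(P[...,0]>.46);print("handle",P[m].mean(0))
E
```

```text
12.1 [0.59773161 0.16769765 0.17881844] [-6.43928146 -5.68180805  4.08148639] 0.021583066847296252
throat px [258.88029959 195.94703425]
192 [ 92  94  95  93  88  95 118 152 175 177 177 177 176 173 141 101  94  92  95  95  92  88  83 100 117]
[198 201 193 188 182 159 162 160 162 160 159 161 161 162  26  26  27  26  21  26  21  21 175 190 194]
194 [ 93  92  94 101 101 105 147 176 177 178 178 178 180 173 141 100  94  95  94  94  93  93  92 100 111]
[201 199 189 188 162 158 157 161 159 164 157 159 165 162  26  24  28  26  24  28  23  23  25 187 191]
196 [ 94  93  96 103 108 113 149 178 180 179 180 179 177 166 131  98  94  94  96  94  94  99 129 131 113]
[202 198 192 187 163 158 165 164 164 158 166 165 165 161  26  26  27  26  29  22  24  22  28 190 188]
198 [ 96  94  94  96  94 130 166 177 178 179 177 180 177 165 130  98  93  95  94  95  94  96 117 130 125]
[204 195 194 185 160 164 160 156 155 157 166 158 166 161  25  24  26  22  27  24  22  27  21 189 195]
slice(246, 271, None)
handle [ 0.48542682 -0.18075977  0.07340475]
```

```bash
python3 - <<'E'
from h import *
p,d,i=shot("wrist")
for n,a in(("3",np.load("wrist3.npz")["p"]),("4",np.load("wrist4.npz")["p"]),("5",p)):
    g=cv2.cvtColor(a,cv2.COLOR_BGR2GRAY).astype(float)
    for w in (slice(237,250),slice(262,274)):
        col=g[180:215,w].mean(1);gr=np.gradient(col);k=gr[:25].argmax();s=slice(max(k-2,0),k+3)
        print(n,180+(np.arange(35)[s]*gr[s]).sum()/gr[s].sum(),gr[k].round(1),end=" | ")
    # knob top/foot dark extents on axis
    c=g[190:320,250:260].mean(1);print(np.where(c<60)[0][[0,-1]]+190)
E1=[]
for n in range(3):
    p,d,i=shot("top")
    g=p.astype(float).mean(-1)[188:201]
    # subpixel edge
    e=[ (lambda gr:(np.arange(256,264)*gr).sum()/gr.sum())(-np.gradient(r)[256:264]) for r in g]
    E1.append(np.mean(e)); 
q=np.load("top4.npz")["p"].astype(float).mean(-1)[188:201]
print("edge now",E1,"before",np.mean([(lambda gr:(np.arange(256,264)*gr).sum()/gr.sum())(-np.gradient(r)[256:264]) for r in q]))
# throat circle from top3 (closed gate: bright disc)
a=np.load("top3.npz")["p"].astype(float).mean(-1)
m=((a>135).astype(np.uint8));m[:180]=0;m[210:]=0;m[:,:245]=0;m[:,275:]=0
n,l,s,c=cv2.connectedComponentsWithStats(m);k=s[1:,4].argmax()+1;print("disc",s[k],c[k])
# edge depth pts
P=pts(d,i);z=P[...,2];print("px/mm at z.16:",np.linalg.norm(proj(i,[.59,-.03,.16])-proj(i,[.59,-.04,.16]))/10)
print(proj(i,[.590,-.0275,.16]),proj(i,[.590,-.0275,.17]))
E
```

```text
3 197.52664576802508 31.3 | 3 197.39551849921833 32.6 | [220 318]
4 197.5811462238886 31.3 | 4 197.35590706870983 34.4 | [220 318]
5 197.61135135135135 31.5 | 5 197.32393669634027 33.4 | [220 318]
edge now [np.float64(260.5738220253967), np.float64(260.5377322385384), np.float64(260.55251935102746)] before 260.90556594913244
disc [252 188  18  18 251] [260.1752988  196.07569721]
px/mm at z.16: 0.33636528972713425
[258.85364212 196.08678734] [258.9071726  195.80615111]
```

The grip hasn't slipped: the tongue edge moved less than 0.1 px against the fingers. The TCP has travelled 30.0 mm with the gate, and the throat view agrees to within about 2 mm. The tray handle is still at its stop, so I'm handing in while holding the knob.

```bash
python3 -c "
from h import *
print(ctrl.get_obs()['ee_pos']);print(ctrl.hand_in())"
```

```text
[0.59772793 0.16771712 0.17878967]
the job is handed in; nothing more can be done
None
```

The tray is pulled out to its stop under the spout, and the arm is still holding the gate half open (30 mm by arm travel; the top view read up to about 2 mm less). I've handed the job in; no result came back.

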